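Offer the lid's hinge to the drying pot and hold it for the pin

TASK

The lid of the pellet drying pot has been off for cleaning and has to go back on its hinge: pick it up by its bow grip, turn it so that its two hinge knuckles face the pot's hinge block, and lower it so that they drop between the pot's three knuckles. Press the lid down against the pot's spring plungers until it is fully home and level on the rim, so that the holes through all five knuckles line up for the hinge pin. Finish while still holding the lid pressed down like that, for someone else to push the pin in, and leave the pin and all other things on the worktop where they are.

Things in the scene. Friction and masses are not known exactly. Their poses are not given: they have to be found in the camera images.
- pot: Round aluminium pot, 110 mm across, bore 86 mm, rim 60 mm up, fixed on a steel base plate 150 x 112 x 10 mm, two small cups inside. Origin: pot axis at worktop height; z up, x from the axis to its steel hinge block, y along the hinge. Swing bolt at the front (-x) hangs within 85 mm of the axis, under 50 mm high. Lid home: its origin on this axis at z = 50 mm, same heading.
- pot_rim (a point): Centre of the pot's mouth, 60 mm above the worktop; axes as the pot's. Three spring plungers stand 6 mm proud of the rim, 49 mm from the axis. They carry the lid's weight (origin then at z = 56 mm) and start to give at 1 to 3 N of push on top of it; 9 to 12 N brings the lid down on to the metal rim, a hard stop. Let go, it rises 6 mm again.
- pot_bore (a point): Middle of the pot's hinge line, on the axis of the 10 mm holes of its three knuckles: x = 72, y = 0, z = 66 mm of the pot, axes as the pot's. The knuckles are 16 mm across, 12 mm wide, at y = -32, 0, +32 mm; the two 20 mm gaps between them are open from above down to z = 46 mm. The holes line up when lid_bore comes to this point.
- lid: Loose round aluminium lid, 0.33 to 0.53 kg, lying right side up. Flange 110 mm across, 10 mm thick (z = 10 to 20 mm); below it a spigot 80 mm across, 10 mm deep, tapered to 68 mm at the bottom, that enters the pot's bore. Origin: centre of the spigot's underside; z up, x towards its two hinge knuckles, y along the hinge. A slotted ear at the front reaches x = -76 mm.
- lid_bore (a point): Middle of the lid's hinge line, on the axis of the 10 mm holes of its two knuckles: x = 72, y = 0, z = 16 mm of the lid, axes as the lid's. The knuckles are steel, 16 mm across, 15 mm wide, at y = -16 and +16 mm, their ends tapered by 2 mm; they go down from above into the two gaps of the pot's hinge.
- lid_grip (a point): Middle of the black bow grip on top of the lid, on the lid's axis 46 mm above its origin. The grip is a bar 58 mm long along the lid's x, 14 mm wide along its y and 20 mm high (z = 36 to 56 mm of the lid), on two 13 mm posts at x = -21 and +21 mm; the space beside it is free down to the lid's top face at z = 22 mm.
- hinge_pin: Steel hinge pin with a T handle, 6 mm thick, 95 mm long, lying between pot and lid for the person who will put it in; leave it there.
- hex_key: Bystander: dark hex key, 105 x 31 x 6 mm, lying near the front of the worktop.
- vial: Bystander: glass vial with a white cap, 27 mm across, 62 mm high.
- jar: Bystander: glass jar with a black screw cap, 61 mm across, 100 mm high.
- beaker: Bystander: glass beaker, 57 mm across, 79 mm high.
- sieve: Bystander: metal ring sieve, 83 mm across, 36 mm high.
- timer: Bystander: white timer, 58 x 64 x 20 mm.
- tin_case: Bystander: green tin case, shut, 109 x 152 x 36 mm.
- brush: Bystander: bench brush lying flat, 206 x 26 x 17 mm.

How it is judged:
On the way, in this order (a step that is already met when the one before it is completed fails the run):
1. the lid has been lifted clear of the worktop (height (world z) of lid above 0.03 m), for 0.2 s.
2. the lid is over the pot, its knuckles turned to the hinge block and entering between the pot's knuckles (horizontal distance between lid_bore and pot_bore below 0.006 m and z of lid_bore in the frame of pot_bore below 0.012 m and angle between the y axis of lid and the y axis of pot, either way round below 0.1 rad), for 0.1 s.
At the end, for the whole second after the job is handed in: the lid is held by the gripper fingers, pressed home on the pot: its hinge line lies within 3 mm in height and across, and 4 mm along, of the pot's hinge line, parallel to it within 0.06 rad and the lid level within 0.05 rad, with at least 3 N between fingers and lid, at rest (x of lid_bore in the frame of pot_bore between -0.003 and 0.003 m and z of lid_bore in the frame of pot_bore between -0.003 and 0.003 m and y of lid_bore in the frame of pot_bore between -0.004 and 0.004 m and angle between the y axis of lid and the y axis of pot, either way round below 0.06 rad and angle between lid's own z axis and vertical below 0.05 rad and contact force between the fingers and lid above 3 N and linear speed of lid below 0.02 m/s); the arm keeps its last pose, push and grip.
It fails at once if the hinge pin or another bystander is pushed more than 30 mm from where it was (distance of any of hinge_pin, hex_key, vial, jar, beaker, sieve, timer, tin_case, brush from where it was at the start of the episode above 0.03 m).
It also fails if it takes over 38 s, if anything falls off the work surface, if the arm or the gripper's body presses on something with over 40 N, if the wrist force passes 120 N, or if a joint passes its speed limit or range.

ROBOT

A 6-joint arm with a two-finger parallel gripper is mounted at the origin on a cart in front of the work surface, level with it; the furniture and walls round the work are solid. World frame = base frame: x ahead of the robot, y to its left, z up, the work surface at z = 0. Lengths are in m, angles in rad, forces in N, time in s.
With the tool pointing down it reaches from about 0.3 to 0.875 m from the base axis. Payload 6.4 kg.
Tool frame: the origin (TCP) lies on the centre line of the jaws, within the pads' length; the fingertips stand 17 mm ahead of it and the grasp point (between the pads) lies 2 mm behind it; z points along the fingers, y is the line along which they close (so a half turn about z gives the same grasp; the last joint's range is limited). The gripper opens to 85 mm and grips with 20 to 120 N. Pads are 22 mm wide; open, the fingers measure 114 mm over their backs; the gripper's body (76 mm by 85 mm) begins 54 mm behind the grasp point. The pads swing forward as they close: fully open they stand 13 mm farther back than shut.
Start: joints at [-1.38, 0.181, 1.607, -0, 1.354, -0.206], TCP at [0.222, -0.53, 0.248] pointing down, gripper open.
Joint ranges: [-2.99, 2.99], [-0.89, 2.07], [0.3, 2.58], [-1.14, 4.28], [0, 2.63], [-3.12, 3.12]. Speed limits (rad/s): [2.57, 2.57, 3.01, 3.14, 3.14, 3.14].

INTERFACE

Orientations are given as a unit quaternion [w, x, y, z].
In Python, from cell import get_obs, camera, sign_off, boxes_of, silhouettes gives the robot as it stands.
- The arm moves only by the tool jog_arm, never from a script. Its argument "moves" is one flat list of numbers, 6 for each row, row after row: the shift along the tool's x, y, z in mm, then the turn, a rotation vector about the tool's x, y, z in degrees. In form: [dx, dy, dz, ax, ay, az, dx, dy, dz, ax, ay, az, ...]. A call has exactly 10 rows; each row shifts and turns the commanded pose from where the row before left it, along the tool's axes as they then stand; what a row does not reach is not made up. A row lasts 1/10 s, in which the tool goes at most 50 mm and 8.59 degrees, less where a joint would pass 70% of its speed; a pose out of reach is approached as far as the arm can. A call is refused whole if a number of a shift passes 50 or a number of a turn 8.59, either way. A call with a gripper value outside its range is refused whole. "fingers" is the opening, from 0 (shut) to 1 (fully open), set as the call begins (left out, the last holds). The fingers move at their own pace and stop on an object; "grip_force" is the grip in N (left out, the last holds). Time passes only in rows, so rows that do not move let the fingers close, or fill a call up. It gives the time, the measured TCP pose, the force, the opening and the grip force at its end, in the units of the state.
- get_obs(): the state, without advancing time (a new reading comes with each control period).
- camera(name): name is "scene" or "top" or "wrist"; returns a dict with "pixels" (480x640x3 uint8, red, green, blue), "intrinsics" (3x3 intrinsics, pixels), "R" (3x3) and "t" (3): a world point X has camera coordinates R X + t. Camera axes: x right, y down, z forward; pixel columns grow to the right and rows downward; lengths in m; the calibration is good to about 2 mm. A picture is of the moment at which its call begins. There is no depth.
- sign_off(): hands the job in; it is judged then, once.
Trained networks look in the newest picture that a camera, given by its name, has taken for a name from the list of things; names that differ only in an ending like _2 or _b are one class to them, and where a whole thing is asked for, a point or a joint stands for the part that bears it (a point fixed in the world has none). Each returns a list of dicts, best first, with "conf" (0 to 1); they miss things now and then, are a little off and sometimes report something else, mostly with a low value. They report only what shows in the picture. A call takes as long as a camera call.
- boxes_of(camera, query): "point" ([column, row] in pixels, amid what is visible of it).
- silhouettes(camera, query): "mask" (480x640 bool, what is visible of it) and "point" ([column, row] in pixels, amid what is visible of it).
The state is a dict: "clock": time; "joints": joint angles; "dq": joint speeds; "tau": joint torques, N m; "eef_pos": TCP position; "tool_rot": TCP orientation; "force": force on the tool from outside, world axes, zero at the start; "torque": the same for the moment, N m; "gripper_width": finger opening in m; "grip_force": force on a finger pad.
Only numpy, scipy, OpenCV 4.12 (cv2) and the standard library are available. Lean on these libraries where they do the work, as an engineer would, in place of code of your own. Each camera call takes 0.05 s, during which the arm holds its last target. There are 200 camera calls.

## Working session

There is one attempt and no reset: what is moved stays moved. The work goes in short steps, Python scripts to look and compute and a tool call to move; the robot and the scene stay as the last step left them, time stands still between calls to the robot, and variables do not carry over. Pictures are saved under pics/ and viewed, at most 10 in all, crops included, and the job is handed in when it is done.

Besides the shell and the picture viewer there is one more tool, called after "Emit:" by a JSON object that holds its "api" and its "payload", one argument or row to a line. jog_arm: Moves the arm, as the interface text tells. Its arguments: {"type":"object","properties":{"moves":{"type":"array"},"fingers":{"type":"number"},"grip_force":{"type":"number"}},"required":["moves"]}

```bash
mkdir -p pics; ls; cat > h.py <<'E'
import numpy as np, cv2
from cell import *
def ray(c,p,z):
    K,R,t=map(np.array,(c['intrinsics'],c['R'],c['t']))
    d=R.T@np.linalg.inv(K)@np.array([p[0],p[1],1.]); o=-R.T@t
    return o+d*(z-o[2])/d[2]
def proj(c,X):
    K,R,t=map(np.array,(c['intrinsics'],c['R'],c['t']))
    x=(np.atleast_2d(X)@R.T+t)@K.T
    return x[:,:2]/x[:,2:]
def save(c,n,box=None,s=1):
    im=c['pixels'][...,::-1]
    if box: im=im[box[1]:box[3],box[0]:box[2]]
    cv2.imwrite('pics/'+n,cv2.resize(im,None,fx=s,fy=s))
E
python3 - <<'E'
from h import *
print(get_obs())
c=camera('top'); save(c,'top.png')
for q,z in [('pot',.06),('lid',.02),('lid_grip',.056),('lid_bore',.016),('pot_bore',.066),('pot_rim',.06),('hinge_pin',.003),('hex_key',0),('vial',.06),('jar',.1),('beaker',.08),('sieve',.036),('timer',.02),('tin_case',.036),('brush',.017)]:
    print(q,[(round(b['conf'],2),np.round(b['point'],0),np.round(ray(c,b['point'],z)[:2],3)) for b in boxes_of('top',q)[:2]])
print(c['intrinsics'],c['R'],c['t'])
E
```

```text
pics
{'clock': 0.0, 'joints': array([-1.38031870e+00,  1.81509545e-01,  1.60801237e+00, -2.05153572e-05,
        1.35377489e+00, -2.06303799e-01]), 'dq': array([ 0.00266509,  0.00043571, -0.00012236, -0.00039842,  0.00030146,
        0.00069118]), 'tau': array([-9.54225980e-04, -4.44869828e+01, -3.51337659e+01, -3.75676436e-04,
        9.17819096e-03, -2.19775507e-05]), 'eef_pos': array([ 0.22211817, -0.52980556,  0.24739972]), 'tool_rot': array([-8.52128021e-04,  9.80384232e-01,  1.97093968e-01, -3.27239018e-06]), 'force': array([ 0.20031005, -0.17541226,  0.237874  ]), 'torque': array([0.03342744, 0.03166158, 0.00050141]), 'grip_force': 0.0, 'gripper_width': 0.08516419832357953}
pot [(0.78, array([360., 246.]), array([ 0.533, -0.103]))]
lid [(0.98, array([260., 268.]), array([0.488, 0.149]))]
lid_grip [(0.56, array([256., 267.]), array([0.486, 0.155]))]
lid_bore [(0.65, array([254., 266.]), array([0.494, 0.162]))]
pot_bore [(0.65, array([358., 247.]), array([ 0.531, -0.097]))]
pot_rim [(0.89, array([361., 247.]), array([ 0.531, -0.105])), (0.35, array([256., 269.]), array([0.481, 0
[... 344 characters left out ...]
, 0.14 ]))]
beaker [(0.51, array([349., 312.]), array([ 0.371, -0.07 ]))]
sieve [(0.72, array([246., 317.]), array([0.364, 0.182])), (0.58, array([228., 159.]), array([0.767, 0.228]))]
timer [(0.96, array([461., 310.]), array([ 0.374, -0.356])), (0.68, array([364., 245.]), array([ 0.542, -0.116]))]
tin_case [(0.89, array([146., 309.]), array([0.389, 0.426]))]
brush [(0.63, array([248., 316.]), array([0.367, 0.177]))]
[[597.50261942   0.         315.13748431]
 [  0.         597.50261942 235.4390087 ]
 [  0.           0.           1.        ]] [[-0.01612711 -0.99978532  0.01300851]
 [-0.98751187  0.01388725 -0.15693134]
 [ 0.156717   -0.0153769  -0.98752384]] [0.01617808 0.56421756 1.45094995]
```

View pics/top.png

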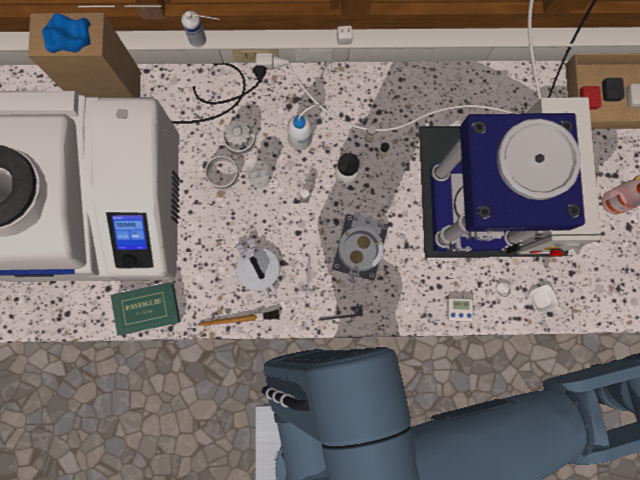

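The lid is at about (258,268) with its dark grip, the pot at (360,247), and the pin between them at (307,272). The jar is at (347,167), the hex key at (340,315), and the brush at (240,317). I'll zoom in to get the headings.

```bash
python3 - <<'E'
from h import *
c=camera('top'); save(c,'topz.png',(225,200,405,330),4.4)
s=camera('scene'); save(s,'scene.png')
np.savez('scene.npz',**s)
m=silhouettes('top','lid_grip')
for x in m[:3]: print(x['conf'],x['mask'].sum(),x['point'])
E
```

```text
0.79 1724 [260.1, 269.4]
```

View pics/topz.png

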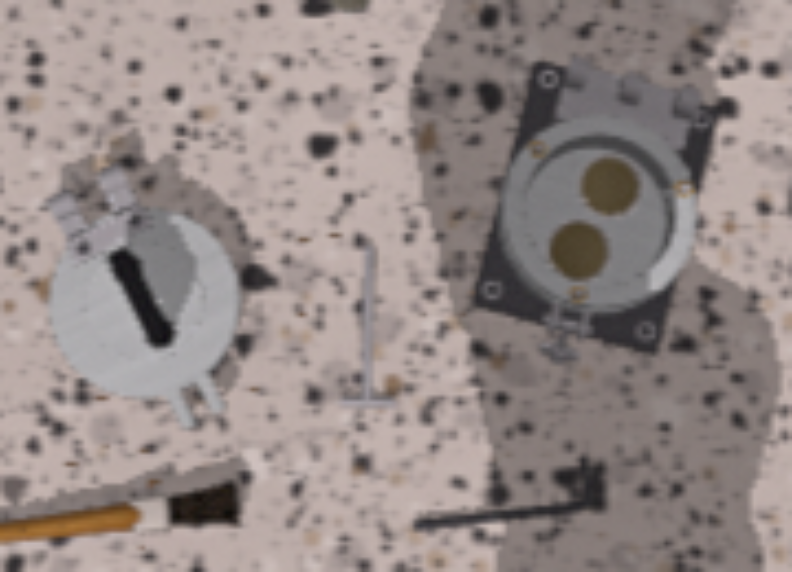

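View pics/scene.png

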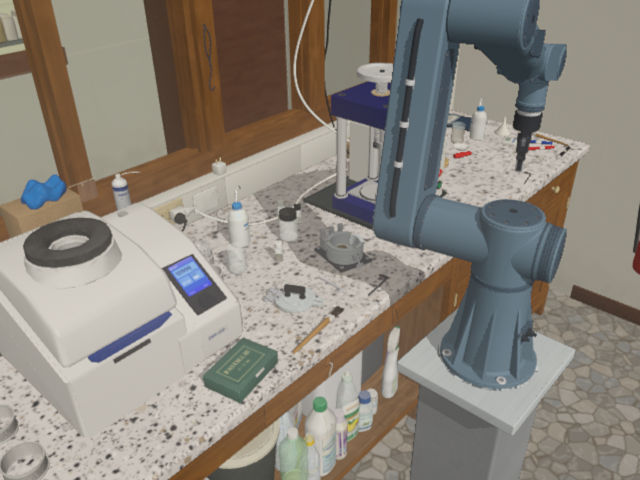

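The crop shows, in crop pixels:
- **Lid:** knuckles at (70,213) and (117,188), bar ends at (120,255) and (163,338), ear at (195,405).
- **Pot:** knuckles at (572,77), (632,88) and (690,103), rim centre at about (600,213).

The scene view agrees. I'll work out coarse poses from these and then move above the lid.

```bash
python3 - <<'E'
from h import *
c=camera('top')
P=lambda u,v,z:ray(c,(u/4.4+225,v/4.4+200),z)
def show(n,a,b):
    d=(a-b)[:2]; print(n,np.degrees(np.arctan2(d[1],d[0])))
k=(P(70,213,.02)+P(117,188,.02))/2; b1,b2=P(120,255,.056),P(163,338,.056); b=(b1+b2)/2
print('knuck',k,'bar',b1,b2,b,'ear',P(195,408,.018)); show('bar',b1,b2); show('lid',k,b)
kk=[P(572,77,.072),P(632,88,.072),P(690,103,.072)]; r=P(600,213,.06)
print('pot',kk,r); show('hinge',kk[0],kk[2]); show('potx',kk[1],r)
print('pin',P(370,250,0),P(368,400,0))
o=get_obs(); t=b-o['eef_pos']
from scipy.spatial.transform import Rotation as Ro
q=o['tool_rot']; R=Ro.from_quat([*q[1:],q[0]]).as_matrix(); print('tool x hd',np.degrees(np.arctan2(R[1,0],R[0,0])),'shift in tool mm',R.T@t*1000)
E
```

```text
knuck [0.54475631 0.1822064  0.02      ] bar [0.50855335 0.1637004  0.056     ] [0.46161995 0.13974178 0.056     ] [0.48508665 0.15172109 0.056     ] ear [0.42481435 0.12444905 0.018     ]
bar 27.04345997148512
lid 27.06254589636628
pot [array([ 0.60349922, -0.09109772,  0.072     ]), array([ 0.59676045, -0.12462958,  0.072     ]), array([ 0.58776371, -0.15693659,  0.072     ])] [ 0.52788415 -0.10577312  0.06      ]
hinge 76.55843832873876
potx -15.310855887307008
pin [0.51619023 0.0233567  0.        ] [0.42902698 0.02577894 0.        ]
tool x hd 22.735103416203508 shift in tool mm [ 505.99682656 -527.49506672  192.28772447]
```

Emit:
{"api": "jog_arm", "payload": {
  "moves": [15,-16,0,0,0,0,31,-33,0,0,0,0,31,-33,0,0,0,0,31,-33,0,0,0,0,31,-33,0,0,0,0,31,-33,0,0,0,0,31,-33,0,0,0,0,31,-33,0,0,0,0,31,-33,0,0,0,0,31,-33,0,0,0,0]
}}

```text
clock: 2.0
eef_pos: [0.3728, -0.1264, 0.2487]
tool_rot: [0.0, 0.98, 0.197, 0.0]
force: [1.5, 0.3, -0.2]
gripper_width: 0.0855
grip_force: 0.0
```

Emit:
{"api": "jog_arm", "payload": {
  "moves": [31,-33,0,0,0,0,31,-33,0,0,0,0,31,-33,0,0,0,0,31,-33,0,0,0,0,31,-33,0,0,0,0,31,-33,0,0,0,0,20,-16,10,0,0,-2,5,0,20,0,0,-2,0,0,20,0,0,0,0,0,0,0,0,0]
}}

```text
clock: 3.0
eef_pos: [0.4823, 0.1513, 0.1955]
tool_rot: [-0.0, 0.973, 0.232, -0.003]
force: [-1.1, -0.9, -0.8]
gripper_width: 0.0852
grip_force: 0.0
```

```bash
python3 - <<'E'
from h import *
o=get_obs(); print(o['clock'],o['eef_pos'],o['tool_rot'],o['joints'].round(2))
c=camera('wrist'); save(c,'w1.png'); np.savez('w1.npz',**c)
print(proj(c,[[.485,.152,.056],[.545,.182,.02]]),-c['R'].T@c['t'])
for q in ['lid_grip','lid_bore','lid']: print(q,[(round(x['conf'],2),x['point']) for x in boxes_of('wrist',q)[:2]])
E
```

```text
3.0 [0.48228721 0.15127215 0.19548422] [-4.46496608e-04  9.72823399e-01  2.31530762e-01 -2.81809922e-03] [ 0.07  0.08  1.83 -0.    1.24  1.17]
[[323.90239247 228.70623471]
 [324.29247618 126.13357487]] [0.5476568  0.18446889 0.31997062]
lid_grip [(0.66, [325.8, 202.8])]
lid_bore [(0.56, [324.2, 204.7]), (0.28, [25.4, 180.9])]
lid [(0.63, [324.5, 205.8]), (0.47, [445.3, 298.4])]
```

View pics/w1.png

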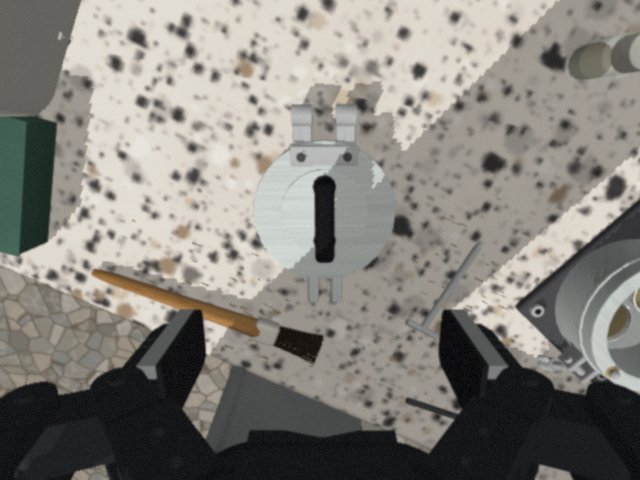

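The wrist view shows the lid upright. The bar runs from (324,178) to (324,262), the knuckles are at (301,122) and (346,122), and the heading is nearly aligned with the tool. I'll fit the bar model to the dark mask.

```bash
cat >> h.py <<'E'
from scipy.optimize import minimize
from scipy.spatial.transform import Rotation as Ro
def RT(o):
    q=o['tool_rot']; return Ro.from_quat([*q[1:],q[0]]).as_matrix()
def world(p,pts,z0=0):
    c,s=np.cos(p[2]),np.sin(p[2]); pts=np.asarray(pts,float)
    return np.c_[p[0]+c*pts[:,0]-s*pts[:,1],p[1]+s*pts[:,0]+c*pts[:,1],pts[:,2]+z0]
def box(x0,x1,y0,y1,z0,z1): return [(x,y,z) for x in(x0,x1) for y in(y0,y1) for z in(z0,z1)]
def hull(c,X,S=8):
    m=np.zeros((480*2,640*2),np.uint8)
    h=cv2.convexHull((proj(c,X)*2).astype(np.float32)); cv2.fillConvexPoly(m,(h*16).astype(np.int32),255,shift=4)
    return cv2.resize(m,(640,480),interpolation=cv2.INTER_AREA)/255.
E
python3 - <<'E'
from h import *
c=dict(np.load('w1.npz')); g=c['pixels'].max(2).astype(float)
m=np.zeros((480,640)); m[165:275,300:350]=(g[165:275,300:350]<60)
ys,xs=np.nonzero(m); print('dark',xs.min(),xs.max(),ys.min(),ys.max(),m.sum())
parts=[box(-.029,.029,-.007,.007,.036,.056),box(.0145,.0275,-.0065,.0065,.022,.04),box(-.0275,-.0145,-.0065,.0065,.022,.04)]
def cost(p):
    q=[p[0]/1000,p[1]/1000,np.radians(p[2])]
    mm=np.max([hull(c,world(q,b)) for b in parts],0); return np.abs(mm-m).sum()
r=minimize(cost,[486,152,27],method='Nelder-Mead',options=dict(initial_simplex=[[486,152,27],[492,152,27],[486,156,27],[486,152,30]]))
print(r.x,r.fun)
p=[r.x[0]/1000,r.x[1]/1000,np.radians(r.x[2])]
print('pred knuckles',proj(c,world(p,[(.072,.016,.024),(.072,-.016,.024),(.08,.016,.016),(.08,-.016,.016)])),'ear',proj(c,world(p,[(-.076,0,.02)])))
a=np.linspace(0,6.28,60); F=proj(c,world(p,np.c_[.055*np.cos(a),.055*np.sin(a),0*a+.02])); print('flange',F.min(0),F.max(0))
o=get_obs(); R=RT(o); print('tool hd',np.degrees(np.arctan2(R[1,0],R[0,0])),'shift',R.T@(np.array([p[0],p[1],.046])-o['eef_pos'])*1000)
E
```

```text
dark 314 334 176 261 1557.0
[488.70432705 153.44257341  27.35270889] 264.6313725490196
pred knuckles [[300.87158391 113.36733194]
 [346.14606377 112.89751403]
 [301.18146066 101.90862225]
 [345.61385651 101.44050217]] ear [[325.03028797 301.92539627]]
flange [252.70689061 137.74319188] [395.94064881 278.14418946]
tool hd 26.7041483588371 shift [  4.18771805  -0.7494779  153.62943354]
```

Emit:
{"api": "jog_arm", "payload": {
  "moves": [4,-0.7,10,0,0,-0.6,0,0,25,0,0,0,0,0,30,0,0,0,0,0,30,0,0,0,0,0,25,0,0,0,0,0,15,0,0,0,0,0,10,0,0,0,0,0,5,0,0,0,0,0,0,0,0,0,0,0,0,0,0,0],
  "fingers": 0.6
}}

```text
clock: 4.2
eef_pos: [0.4883, 0.1535, 0.0491]
tool_rot: [0.0, 0.972, 0.236, 0.001]
force: [0.8, 0.1, -0.1]
gripper_width: 0.0513
grip_force: 0.0
```

Emit:
{"api": "jog_arm", "payload": {
  "moves": [0,0,0,0,0,0,0,0,0,0,0,0,0,0,0,0,0,0,0,0,0,0,0,0,0,0,0,0,0,0,0,0,0,0,0,0,0,0,0,0,0,0,0,0,0,0,0,0,0,0,0,0,0,0,0,0,0,0,0,0],
  "fingers": 0,
  "grip_force": 90
}}

```text
clock: 5.2
eef_pos: [0.4882, 0.1533, 0.049]
tool_rot: [0.0, 0.972, 0.236, 0.001]
force: [0.5, -2.3, 6.8]
gripper_width: 0.0124
grip_force: 88.4
```

Emit:
{"api": "jog_arm", "payload": {
  "moves": [0,0,-6,0,0,0,0,0,-12,0,0,0,0,0,-20,0,0,0,0,0,-25,0,0,0,0,0,-25,0,0,0,0,0,-20,0,0,0,0,0,-12,0,0,0,0,0,0,0,0,0,-4,12,0,0,0,0,-8,23,0,0,0,0]
}}

```text
clock: 6.2
eef_pos: [0.4916, 0.1171, 0.1668]
tool_rot: [-0.0, 0.971, 0.237, -0.001]
force: [0.6, 0.1, -5.4]
gripper_width: 0.0123
grip_force: 88.2
```

Emit:
{"api": "jog_arm", "payload": {
  "moves": [-12,35,0,0,0,0,-12,35,0,0,0,0,-12,35,0,0,0,0,-12,35,0,0,0,0,-12,35,0,0,0,0,-9,25,0,0,0,0,-5,13,0,0,0,0,0,0,0,0,0,4,0,0,0,0,0,5,0,0,0,0,0,6]
}}

```text
clock: 7.2
eef_pos: [0.5239, -0.1061, 0.1668]
tool_rot: [-0.001, 0.994, 0.105, -0.001]
force: [0.1, -0.6, -5.3]
gripper_width: 0.0123
grip_force: 88.4
```

Emit:
{"api": "jog_arm", "payload": {
  "moves": [0,0,0,0,0,6,0,0,0,0,0,6,0,0,0,0,0,6,0,0,0,0,0,5,0,0,0,0,0,3.8,0,0,0,0,0,0,0,0,0,0,0,0,0,0,0,0,0,0,0,0,0,0,0,0,0,0,0,0,0,0]
}}

```text
clock: 8.2
eef_pos: [0.525, -0.1063, 0.1682]
tool_rot: [-0.0, 0.992, -0.126, -0.0]
force: [-0.2, -0.3, -4.4]
gripper_width: 0.0123
grip_force: 88.4
```

```bash
python3 - <<'E'
from h import *
o=get_obs(); print(o['clock'],o['eef_pos'],o['tool_rot'],o['joints'].round(2),o['force'],o['torque'])
c=camera('wrist'); save(c,'w2.png'); np.savez('w2.npz',**c)
t=camera('top'); np.savez('t2.npz',**t)
E
```

```text
8.2 [ 0.52496352 -0.10633654  0.16822077] [-1.21181932e-05  9.92072281e-01 -1.25668556e-01 -5.47258839e-05] [-0.42  0.18  1.78 -0.    1.18  1.4 ] [-0.23852373 -0.25397683 -4.43674703] [ 0.00646229 -0.04112005 -0.039592  ]
```

View pics/w2.png

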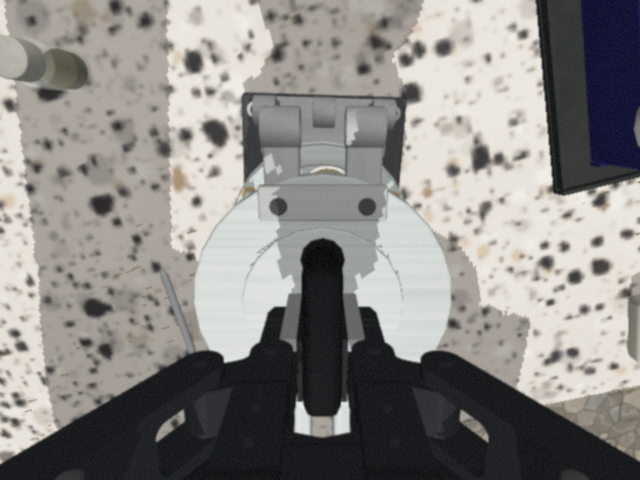

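The lid is held level over the pot. Its knuckles are at (280,125) and (367,125). The pot's middle knuckle shows at (324,112) and the base plate's far edge runs from (245,94) to (405,97), so I'm nearly aligned. I'll zoom in to measure the relative offset.

```bash
python3 - <<'E'
from h import *
c=dict(np.load('w2.npz')); save(c,'w2z.png',(230,85,420,225),4)
o=get_obs(); R=RT(o); hd=np.arctan2(R[1,0],R[0,0]); e=o['eef_pos']; print(np.degrees(hd))
for dz in (.044,.047,.049):
  L=[e[0],e[1],hd]; z0=e[2]-dz
  print('lid knuckle tops/ends',dz,((proj(c,world(L,[(.072,.0235,.024),(.072,.0085,.024),(.072,-.0085,.024),(.072,-.0235,.024),(.08,.016,.016)],z0))-[230,85])*4).round(0).tolist())
  print(' flange L/R',proj(c,world(L,[(0,.055,.02),(0,-.055,.02)],z0)).round(1).tolist())
P=[.527,-.107,np.radians(-14.5)]
print('pot mid kn, ends, outer',((proj(c,world(P,[(.072,.006,.074),(.072,-.006,.074),(.08,0,.066),(.072,.038,.074),(.072,-.038,.074),(.072,.026,.074),(.072,-.026,.074)]))-[230,85])*4).round(0).tolist())
E
```

```text
-14.450096265556882
lid knuckle tops/ends 0.044 [[103.0, 156.0], [275.0, 156.0], [471.0, 156.0], [643.0, 156.0], [196.0, 63.0]]
 flange L/R [[188.7, 307.2], [457.3, 307.4]]
lid knuckle tops/ends 0.047 [[109.0, 156.0], [277.0, 156.0], [469.0, 156.0], [637.0, 156.0], [200.0, 65.0]]
 flange L/R [[191.0, 304.0], [455.0, 304.2]]
lid knuckle tops/ends 0.049 [[112.0, 156.0], [279.0, 156.0], [467.0, 156.0], [634.0, 156.0], [202.0, 66.0]]
 flange L/R [[192.5, 301.9], [453.4, 302.1]]
pot mid kn, ends, outer [[328.0, 138.0], [419.0, 138.0], [373.0, 77.0], [84.0, 138.0], [662.0, 139.0], [175.0, 138.0], [571.0, 138.0]]
```

View pics/w2z.png

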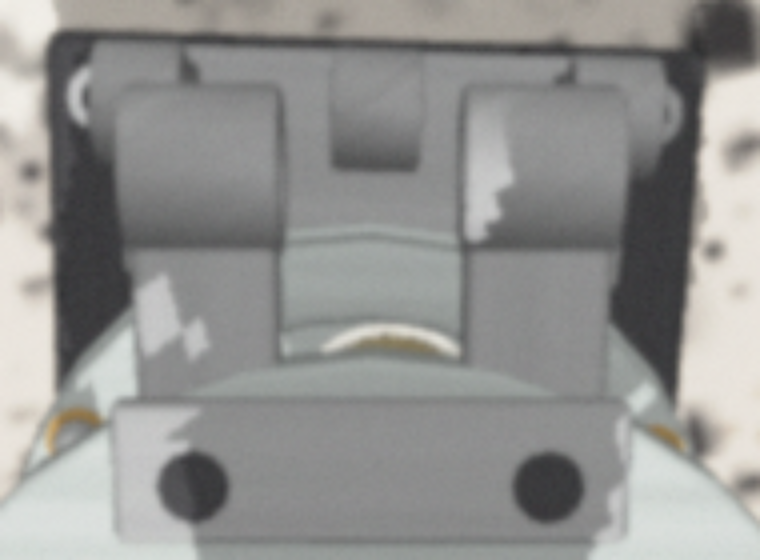

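In the crop the features are:
- **Lid:** left knuckle spans columns 116–282, right knuckle 462–631, both rows 84–247.
- **Pot:** outer knuckle corners at (92,41) and (667,56), middle knuckle columns 330–422 with its lower edge at row 169.

The pot is turned about 1.6° relative to the lid and lies slightly farther ahead. I'll fit both poses.

```bash
cat >> h.py <<'E'
from scipy.optimize import least_squares
def cyl(x,y,z,w,r=.008,tp=0):
    a=np.linspace(0,2*np.pi,72)
    return np.concatenate([np.c_[x+rr*np.cos(a),0*a+y+s*h,z+rr*np.sin(a)] for s in(-1,1) for rr,h in ((r,w/2-tp),(r-tp,w/2))])
def ext(c,p,K,z0=0):
    f=proj(c,world(p,K,z0)); return np.r_[f.min(0),f.max(0)]
E
python3 - <<'E'
from h import *
c=dict(np.load('w2.npz')); o=get_obs(); R=RT(o); hd=np.arctan2(R[1,0],R[0,0]); e=o['eef_pos']
U=lambda u:u/4+230
V=lambda v:v/4+85
def fp(p):
    p=[p[0]/1e3,p[1]/1e3,np.radians(p[2])]
    a,b,m=[ext(c,p,cyl(.072,y,.066,.012)) for y in(.032,-.032,0)]
    return [a[0]-U(92),a[1]-V(40),b[1]-V(55),b[2]-U(667),m[0]-U(330),m[2]-U(422),m[3]-V(169)]
rp=least_squares(fp,[527,-107,-16]); print('pot',rp.x,np.round(rp.fun,1))
def fl(p):
    z=p[3]/1e3; p=[p[0]/1e3,p[1]/1e3,np.radians(p[2])]
    a,b=[ext(c,p,cyl(.072,y,.016,.015,tp=.001),z) for y in(.016,-.016)]
    return np.r_[a-[U(116),V(84),U(282),V(247)],b-[U(462),V(84),U(631),V(247)]]
rl=least_squares(fl,[525,-106,-14.5,119]); print('lid',rl.x,np.round(rl.fun,1),'tcp',e,np.degrees(hd))
p=rp.x; P=[p[0]/1e3,p[1]/1e3,np.radians(p[2])]
print('plungers pred',((proj(c,world(P,[(.0245,.0424,.066),(.0245,-.0424,.066)]))-[230,85])*4).round(0).tolist())
D=np.r_[rp.x[:2]-rl.x[:2],0]; print('shift in tool xy mm',(R.T@D)[:2],'turn az',rl.x[2]-rp.x[2])
t=dict(np.load('t2.npz'))
E
```

```text
pot [ 530.93333955 -106.7030964   -15.95949732] [-1.4 -0.2 -0.6  0.5  0.3  0.6  0.9]
lid [ 524.00445012 -106.11070912  -14.42380811  117.54975182] [ 0.2 -1.3  1.5  1.3 -1.2 -1.3 -0.5  1.3] tcp [ 0.52502248 -0.10632858  0.16831353] -14.450096265556882
plungers pred [[73.0, 449.0], [662.0, 464.0]]
shift in tool xy mm [ 6.85751877 -1.15536466] turn az 1.5356892097487513
```

Emit:
{"api": "jog_arm", "payload": {
  "moves": [3,-0.6,0,0,0,0.8,4,-0.6,0,0,0,0.7,0,0,5,0,0,0,0,0,10,0,0,0,0,0,10,0,0,0,0,0,7,0,0,0,0,0,4,0,0,0,0,0,0,0,0,0,0,0,0,0,0,0,0,0,0,0,0,0]
}}

```text
clock: 9.3
eef_pos: [0.5324, -0.1071, 0.1328]
tool_rot: [0.0, 0.99, -0.139, 0.0]
force: [-0.3, -0.5, -6.1]
gripper_width: 0.0128
grip_force: 88.5
```

```bash
python3 - <<'E'
from h import *
o=get_obs(); print(o['clock'],o['eef_pos'],o['tool_rot'],o['force'])
c=camera('wrist'); np.savez('w3.npz',**c); save(c,'w3.png',(230,85,420,225),4)
E
```

```text
9.3 [ 0.53244746 -0.10713267  0.13276399] [ 1.23991102e-04  9.90310085e-01 -1.38872995e-01  4.59409426e-04] [-0.29680571 -0.53091269 -6.08799639]
```

View pics/w3.png

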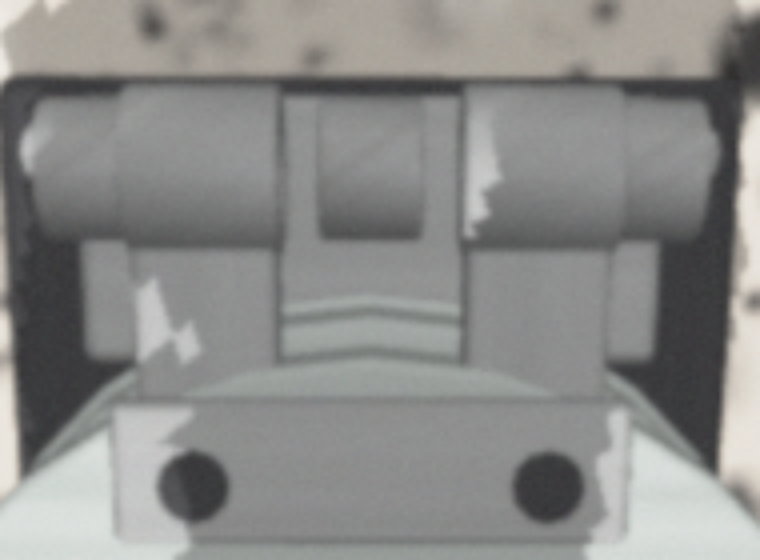

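Headings are now parallel. The pot's outer knuckles span columns 34–714 and rows 97–239, and the middle one columns 318–423. The lid's knuckles are unchanged. I'll refit.

```bash
python3 - <<'E'
from h import *
c=dict(np.load('w3.npz')); o=get_obs(); R=RT(o); e=o['eef_pos']
U=lambda u:u/4+230
V=lambda v:v/4+85
def fp(p):
    p=[p[0]/1e3,p[1]/1e3,np.radians(p[2])]
    a,b,m=[ext(c,p,cyl(.072,y,.066,.012)) for y in(.032,-.032,0)]
    return [a[0]-U(34),a[1]-V(97),a[3]-V(239),b[3]-V(239),b[1]-V(97),b[2]-U(714),m[0]-U(318),m[2]-U(423),m[1]-V(95),m[3]-V(240)]
rp=least_squares(fp,[531,-107,-16]); print('pot',rp.x,np.round(rp.fun,1))
def fl(p):
    z=p[3]/1e3; p=[p[0]/1e3,p[1]/1e3,np.radians(p[2])]
    a,b=[ext(c,p,cyl(.072,y,.016,.015,tp=.001),z) for y in(.016,-.016)]
    return np.r_[a-[U(116),V(84),U(282),V(247)],b-[U(462),V(84),U(628),V(247)]]
rl=least_squares(fl,[531,-107,-16,80]); print('lid',rl.x,np.round(rl.fun,1),'tcp',e)
D=np.r_[rp.x[:2]-rl.x[:2],0]; print('shift in tool xy mm',(R.T@D)[:2],'turn az',rl.x[2]-rp.x[2])
E
```

```text
pot [ 531.06651208 -106.8183379   -15.94805959] [-1.4 -0.3  0.3  0.3 -0.3  0.5 -0.   0.9  0.2  0. ]
lid [ 531.51779655 -106.87607521  -15.94776849   81.47921168] [ 0.3 -1.2  1.4  1.2 -1.5 -1.2 -0.2  1.2] tcp [ 0.53243871 -0.10711266  0.1328172 ]
shift in tool xy mm [-0.44976351  0.06858467] turn az 0.00029109971199936524
```

Emit:
{"api": "jog_arm", "payload": {
  "moves": [-0.4,0,2,0,0,0,0,0,3,0,0,0,0,0,3,0,0,0,0,0,3,0,0,0,0,0,3,0,0,0,0,0,3,0,0,0,0,0,3,0,0,0,0,0,3,0,0,0,0,0,1,0,0,0,0,0,0,0,0,0]
}}

```text
clock: 10.35
eef_pos: [0.5315, -0.1068, 0.1081]
tool_rot: [-0.0, 0.99, -0.139, -0.0]
force: [0.1, 0.2, -4.4]
gripper_width: 0.0121
grip_force: 88.5
```

Emit:
{"api": "jog_arm", "payload": {
  "moves": [0,0,1,0,0,0,0,0,1,0,0,0,0,0,1,0,0,0,0,0,1,0,0,0,0,0,1,0,0,0,0,0,1,0,0,0,0,0,0.5,0,0,0,0,0,0,0,0,0,0,0,0,0,0,0,0,0,0,0,0,0]
}}

```text
clock: 11.35
eef_pos: [0.5319, -0.1069, 0.1021]
tool_rot: [0.0, 0.99, -0.139, 0.0]
force: [-2.8, 1.1, 4.7]
gripper_width: 0.0124
grip_force: 89.6
```

Emit:
{"api": "jog_arm", "payload": {
  "moves": [0,0,1,0,0,0,0,0,1,0,0,0,0,0,1,0,0,0,0,0,0,0,0,0,0,0,0,0,0,0,0,0,0,0,0,0,0,0,0,0,0,0,0,0,0,0,0,0,0,0,0,0,0,0,0,0,0,0,0,0]
}}

```text
clock: 12.35
eef_pos: [0.532, -0.107, 0.0994]
tool_rot: [0.0, 0.99, -0.139, 0.0]
force: [-3.6, 1.2, 8.1]
gripper_width: 0.0122
grip_force: 90.4
```

Emit:
{"api": "jog_arm", "payload": {
  "moves": [0,0,0.5,0,0,0,0,0,0.5,0,0,0,0,0,0.5,0,0,0,0,0,0.5,0,0,0,0,0,0,0,0,0,0,0,0,0,0,0,0,0,0,0,0,0,0,0,0,0,0,0,0,0,0,0,0,0,0,0,0,0,0,0]
}}

```text
clock: 13.35
eef_pos: [0.5319, -0.1071, 0.099]
tool_rot: [0.0, 0.99, -0.139, 0.0]
force: [-11.8, 3.0, 22.1]
gripper_width: 0.012
grip_force: 92.6
```

```bash
python3 - <<'E'
from h import *
o=get_obs(); print(o['clock'],o['eef_pos'],o['tool_rot'],o['force'],o['torque'])
c=camera('wrist'); np.savez('w4.npz',**c); save(c,'w4.png',(230,85,420,225),4)
E
```

```text
13.35 [ 0.53190824 -0.1070618   0.0989688 ] [ 1.99768172e-04  9.90319747e-01 -1.38804662e-01  1.56367406e-04] [-11.78763145   2.95828929  22.12138632] [0.63747448 1.67421359 0.00208826]
```

View pics/w4.png

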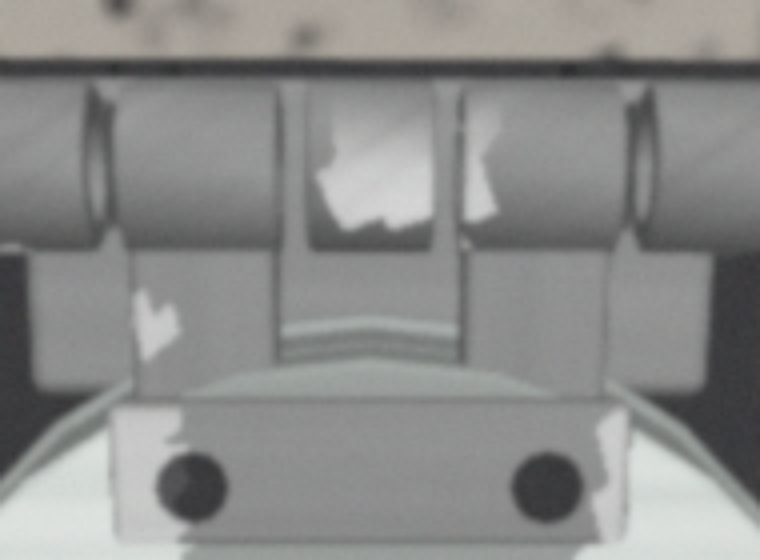

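The knuckles interleave with even gaps: the lid's span rows 84–247 and the pot's 80–249, centred at columns 372 and 371.5. The TCP is at 0.099 m, the home height, and 22 N shows it is on the hard stop. I'm handing in.

```bash
python3 -c "
from cell import *
print(get_obs()['force']); print(sign_off())"
```

```text
[-10.55003602   3.35170338  21.76405773]
the job is handed in; nothing more can be done
None
```

The lid is back on its hinge and pressed down to the rim at 22 N, still held by the gripper with all five knuckles lined up in the last wrist picture; I handed the job in at about 13.4 s, and no verdict came back.

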